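Set the balance weights out in order of size

TASK

Set the four brass balance weights out on the wooden board in order of size for the weighing lesson: one upright in the middle of each green felt pad, the smallest on the pad next to the red stud and each next larger one on the next pad along. Let go of them all, and leave the red-capped dropper bottle where it stands.

Things in the scene. Friction and masses are not known exactly. Their poses are not given: they have to be found in the camera images.
- weight_1: the smallest of four brass balance weights: upright plain cylinder, 20 mm across and 20 mm high, with a narrow neck and a knob 10 mm across on top, 32 mm high in all, about 50 g; stands loose on the bench at the start. Origin: centre of its underside; z up along its axis.
- weight_2: the second smallest of four brass balance weights: upright plain cylinder, 28 mm across and 30 mm high, with a narrow neck and a knob 13 mm across on top, 44 mm high in all, about 100 g; stands loose on the bench at the start. Origin: centre of its underside; z up along its axis.
- weight_3: the second largest of four brass balance weights: upright plain cylinder, 37 mm across and 39 mm high, with a narrow neck and a knob 18 mm across on top, 57 mm high in all, about 200 g; stands loose on the bench at the start. Origin: centre of its underside; z up along its axis.
- weight_4: the largest of four brass balance weights: upright plain cylinder, 48 mm across and 50 mm high, with a narrow neck and a knob 23 mm across on top, 72 mm high in all, about 500 g; stands loose on the bench at the start. Origin: centre of its underside; z up along its axis.
- pad_a: dark green round felt pad, 52 mm across and 2 mm thick, fixed on a pale wooden board (70 x 330 x 12 mm, lying fixed on the bench). Four such pads lie in a straight row 70 mm apart along the board's length, in the order pad_a, pad_b, pad_c, pad_d; this is the one at the +y end (the left, seen from the robot). Origin: centre of its underside, 12 mm above the bench (pad top 14 mm above the bench); y along the row from pad_d to pad_a, x across the board, z up.
- pad_b: dark green round felt pad, 52 mm across and 2 mm thick, fixed on a pale wooden board (70 x 330 x 12 mm, lying fixed on the bench). Four such pads lie in a straight row 70 mm apart along the board's length, in the order pad_a, pad_b, pad_c, pad_d; this is the second from the +y end (left). Origin: centre of its underside, 12 mm above the bench (pad top 14 mm above the bench); y along the row from pad_d to pad_a, x across the board, z up.
- pad_c: dark green round felt pad, 52 mm across and 2 mm thick, fixed on a pale wooden board (70 x 330 x 12 mm, lying fixed on the bench). Four such pads lie in a straight row 70 mm apart along the board's length, in the order pad_a, pad_b, pad_c, pad_d; this is the third from the +y end (left). Origin: centre of its underside, 12 mm above the bench (pad top 14 mm above the bench); y along the row from pad_d to pad_a, x across the board, z up.
- pad_d: dark green round felt pad, 52 mm across and 2 mm thick, fixed on a pale wooden board (70 x 330 x 12 mm, lying fixed on the bench). Four such pads lie in a straight row 70 mm apart along the board's length, in the order pad_a, pad_b, pad_c, pad_d; this is the one at the -y end (the right, seen from the robot). Origin: centre of its underside, 12 mm above the bench (pad top 14 mm above the bench); y along the row from pad_d to pad_a, x across the board, z up.
- red_stud: small round red stud, 18 mm across and 10 mm high, fixed on the board beyond one end pad, 40 mm from that pad's centre (beyond pad_a or beyond pad_d, it changes); a white stud of the same shape is at the other end. Origin: centre of its underside, 12 mm above the bench.
- dropper: white dropper bottle with a red pointed cap, a bystander standing loose on the bench behind the weights: 34 mm across, 78 mm high. Origin: centre of its underside; z up.
Things that resemble listed ones, but are neither listed nor needed, are in the scene too. What is shaped like the weight_2 but orange or turquoise is not meant.

How it is judged:
By the outcome, as a careful person would: the job done as asked, in the order asked, and still so for the second after the job is handed in, with the robot touching nothing.
It also fails if it takes over 99 s, if anything falls off the work surface, if the arm or the gripper's body presses on something with over 40 N, if the wrist force passes 120 N, or if a joint passes its speed limit or range.

ROBOT

A 7-joint arm with a two-finger parallel gripper is mounted at the origin on a cart in front of the work surface, level with it; the furniture and walls round the work are solid. World frame = base frame: x ahead of the robot, y to its left, z up, the work surface at z = 0. Lengths are in m, angles in rad, forces in N, time in s.
With the tool pointing down it reaches from about 0.425 to 0.8 m from the base axis. Payload 8.3 kg.
Tool frame: the origin (TCP) lies midway between the tips of the shut fingers; the grasp point (between the pads) lies 19 mm behind it; z points along the fingers, y is the line along which they close (so a half turn about z gives the same grasp; the last joint's range is limited). The gripper opens to 85 mm and grips with 20 to 120 N. Pads are 22 mm wide; open, the fingers measure 114 mm over their backs; the gripper's body (76 mm by 85 mm) begins 54 mm behind the grasp point. The pads swing forward as they close: fully open they stand 13 mm farther back than shut.
Start: joints at [1.115, 0.383, 0.016, 1.37, -0.006, 1.388, -0.046], TCP at [0.239, -0.577, 0.231] pointing down, gripper open.
Joint ranges: [-2.95, 2.95], [-0.25, 2.06], [-1.52, 1.56], [0.18, 2.33], [-1.44, 4.58], [0.02, 2.06], [-3.01, 3.01]. Speed limits (rad/s): [2.39, 2.39, 3.01, 3.01, 3.14, 3.14, 3.14].

INTERFACE

Orientations are given as a unit quaternion [x, y, z, w].
In Python, from station import bot, viewer gives the robot as it stands.
- The arm moves only by the tool apply_moves, never from a script. Its argument "deltas" is one flat list of numbers, 7 for each row, row after row: the turn, a rotation vector about the world's x, y, z in rad, then the shift along the world's x, y, z in mm, then the gripper command: -1 is shut, 1 is fully open, values between are in proportion. In form: [ax, ay, az, dx, dy, dz, jaw, ax, ay, az, dx, dy, dz, jaw, ...]. A call has 1 to 10 rows; each row is the pose to reach, as a shift and turn from the pose commanded when the call began; what a row does not reach only later rows make up. A row lasts 1/12 s, in which the tool goes at most 41.7 mm and 7.16 degrees, less where a joint would pass 70% of its speed; a pose out of reach is approached as far as the arm can. A call with a gripper value outside its range is refused whole. The fingers move at their own pace and stop on an object; "newtons" is the grip in N (left out, the last holds). Time passes only in rows, so rows that repeat a pose let the fingers close. It gives the time, the measured TCP pose, the force, the opening and the grip force at its end, in the units of the state.
- bot.read_state(): the state, without advancing time (a new reading comes with each control period).
- viewer.get_image(name): name is "scene" or "top" or "wrist"; returns a dict with "pixels" (384x512x3 uint8, red, green, blue), "vertical_fov" (degrees; the focal length in pixels is half the picture's height over the tangent of half this angle, whatever the lens; pixels are square), "cx", "cy" (the principal point, pixels), "k1" (the pictures are not rectified: a ray, as slopes to the right and down, at radius r is drawn at 1 + k1 r^2 times it, then the intrinsics apply), "eye" and "orientation" of the camera in the world; the wrist camera has in their place "mount" (4x4, takes a point from camera to tool coordinates, whose origin is the TCP and whose axes are the flange's). Camera axes: x right, y up, looking along -z (the intrinsics and any distortion apply to the point x, -y, -z); pixel columns grow to the right and rows downward; lengths in m; the calibration is good to about 2 mm. A picture is of the moment at which its call begins: read the wrist's pose just before it. There is no depth.
- bot.close_job(): hands the job in; it is judged then, once.
The state is a dict: "t": time; "joint_pos": joint angles; "joint_vel": joint speeds; "effort": joint torques, N m; "tool_pos": TCP position; "ee_rot": TCP orientation; "force": force on the tool from outside, world axes, zero at the start; "ft_torque": the same for the moment, N m; "width": opening from 0.0 (shut) to 1.0 (fully open); "grip_force": force on a finger pad.
Only numpy, scipy, OpenCV 4.12 (cv2) and the standard library are available. Lean on these libraries where they do the work, as an engineer would, in place of code of your own. Each camera call takes 0.05 s, during which the arm holds its last target. There are 200 camera calls.

## Working session

There is one attempt and no reset: what is moved stays moved. The work goes in short steps, Python scripts to look and compute and a tool call to move; the robot and the scene stay as the last step left them, time stands still between calls to the robot, and variables do not carry over. Pictures are saved under pics/ and viewed, at most 14 in all, crops included, and the job is handed in when it is done.

Besides the shell and the picture viewer there is one more tool, called after ">>>" as name(argument=value, ...), one argument or row to a line, values as JSON. apply_moves: Moves the arm, as the interface text tells. Its arguments: {"type":"object","properties":{"deltas":{"type":"array","items":{"type":"number"}},"newtons":{"type":"number"}},"required":["deltas"]}

```bash
mkdir -p pics
cat > h.py <<'E'
import numpy as np, cv2
from scipy.spatial.transform import Rotation as R
from station import bot, viewer
def snap(name, fn=None):
    s=bot.read_state(); im=viewer.get_image(name)
    if fn: cv2.imwrite('pics/'+fn, cv2.cvtColor(im['pixels'],cv2.COLOR_RGB2BGR))
    if name=='wrist':
        T=np.eye(4); T[:3,:3]=R.from_quat(s['ee_rot']).as_matrix(); T[:3,3]=s['tool_pos']
        M=T@np.array(im['mount']); im['E'],im['Rm']=M[:3,3],M[:3,:3]
    else:
        im['E']=np.array(im['eye']); o=np.array(im['orientation'])
        im['Rm']=o if o.shape==(3,3) else R.from_quat(o).as_matrix()
    return im
def K(im):
    f=im['pixels'].shape[0]/2/np.tan(np.radians(im['vertical_fov'])/2)
    return np.array([[f,0,im['cx']],[0,f,im['cy']],[0,0,1.]]), np.array([im['k1'],0,0,0,0.])
def cast(im,uv,z):
    k,d=K(im)
    p=cv2.undistortPoints(np.array(uv,float).reshape(-1,1,2),k,d).reshape(-1,2)
    r=np.c_[p[:,0],-p[:,1],-np.ones(len(p))]@im['Rm'].T
    return im['E']+r*((z-im['E'][2])/r[:,2])[:,None]
def proj(im,P):
    c=(np.atleast_2d(P)-im['E'])@im['Rm']; k,d=K(im)
    return cv2.projectPoints(c*[1,-1,-1],np.zeros(3),np.zeros(3),k,d)[0].reshape(-1,2)
E
python3 - <<'E'
from h import *
for n in ['top','scene','wrist']:
    im=snap(n,n+'0.png'); print(n,im['E'],im['Rm'].round(3).tolist(),im['vertical_fov'],im['k1'])
print(bot.read_state())
E
```

```text
top [0.48403727 0.01933502 0.94613524] [[-0.004, 0.992, -0.128], [-1.0, -0.005, -0.008], [-0.008, 0.128, 0.992]] 57.02672309470025 -0.002419041193655742
scene [0.03213136 0.53005629 0.3795185 ] [[-0.664, 0.278, -0.695], [-0.748, -0.262, 0.61], [-0.013, 0.924, 0.382]] 55.188266083265276 -0.009273357881957763
wrist [ 0.31439488 -0.54492029  0.37339589] [[0.382, 0.876, 0.295], [-0.924, 0.363, 0.12], [-0.002, -0.319, 0.948]] 63.44004682404083 -0.007566925029090091
{'t': 0.15, 'joint_pos': array([ 1.11509305,  0.38404711,  0.01637617,  1.37092117, -0.00630197,
        1.38820451, -0.04649204]), 'joint_vel': array([-0.00109671, -0.00219956,  0.00024921, -0.00361897,  0.00063966,
       -0.00121575, -0.0011973 ]), 'effort': array([ 2.54446051e-03, -6.28151965e+01,  8.45809299e-01, -3.72163439e+01,
        1.65615912e-02,  1.09902676e-02, -6.60715455e-05]), 'tool_pos': array([ 0.23912322, -0.57701748,  0.23050347]), 'ee_rot': array([ 9.80767924e-01,  1.95176057e-01, -1.54941559e-04, -7.49772486e-04]), 'force': array([-0.35509222,  0.25868587,  0.98430631]), 'ft_torque': array([-5.83538490e-03,  3.59136052e-02, -8.01508688e-05]), 'grip_force': 0.0, 'width': 1.0050687242875318}
```

View pics/top0.png

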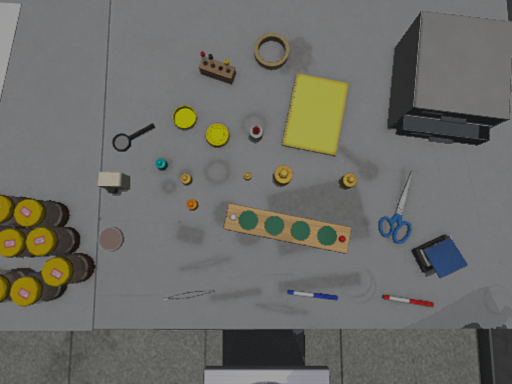

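View pics/scene0.png

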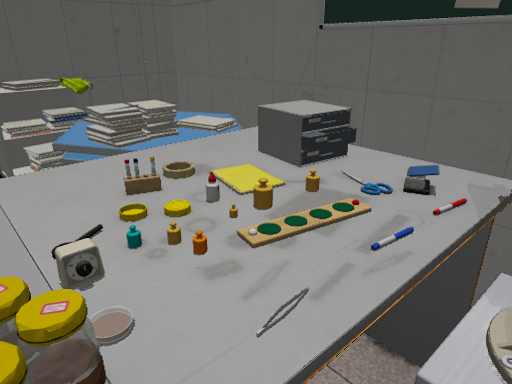

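Top view: red stud at (342,239), the −y end; white at (233,217); pads at (249,220), (274,226), (300,231), (327,236). Brass weights: w1 (248,176), w4 (283,175), w3 (349,180), w2 (186,179). Orange decoy (192,204), turquoise (161,164), dropper (256,131).

Run:
```python
from h import *
im=snap('top'); hsv=cv2.cvtColor(im['pixels'],cv2.COLOR_RGB2HSV)
def blob(m,c,r):
    b=np.zeros(m.shape,np.uint8); cv2.circle(b,c,r,255,-1)
    n,l,s,ce=cv2.connectedComponentsWithStats(cv2.bitwise_and(m,b))
    i=1+np.argmax(s[1:,4]); return ce[i],s[i]
g=cv2.inRange(hsv,(60,80,20),(95,255,160)); br=cv2.inRange(hsv,(10,110,60),(27,255,255))
for c in [(249,220),(274,226),(300,231),(327,236)]:
    ce,s=blob(g,c,14); print('pad',ce.round(1),s,cast(im,[ce],.014).round(4))
for n,c,zm in [('w1',(248,176),.02),('w2',(186,179),.03),('w3',(349,180),.039),('w4',(283,175),.05)]:
    ce,s=blob(br,c,14); print(n,ce.round(1),s,cast(im,[ce],zm*.75).round(4))
print('red',cast(im,[(342,239)],.022),'drop',cast(im,[(256,131)],.06))
a=cv2.resize(im['pixels'][120:260,140:370],None,fx=3.4,fy=3.4,interpolation=cv2.INTER_CUBIC)
cv2.imwrite('pics/crop1.png',a[:,:,::-1])
```

```text
pad [247.7 219.7] [239 211  19  18 259] [[0.529  0.0456 0.014 ]]
pad [273.9 225. ] [265 216  19  19 264] [[ 0.5148 -0.023   0.014 ]]
pad [300.2 230.2] [291 221  19  19 265] [[ 0.5009 -0.0918  0.014 ]]
pad [326.5 235.5] [318 227  18  18 264] [[ 0.4869 -0.1602  0.014 ]]
w1 [247.1 175.6] [244 172   7   8  40] [[0.6466 0.047  0.015 ]]
w2 [185.5 178.4] [181 174  11  10  85] [[0.6387 0.2103 0.0225]]
w3 [349.3 179.8] [343 173  14  14 153] [[ 0.6313 -0.2213  0.0292]]
w4 [282.9 174.3] [274 166  19  18 262] [[ 0.6455 -0.047   0.0375]]
red [[ 0.47768915 -0.19845426  0.022     ]] drop [[0.75559372 0.02247431 0.06      ]]
```

View pics/crop1.png

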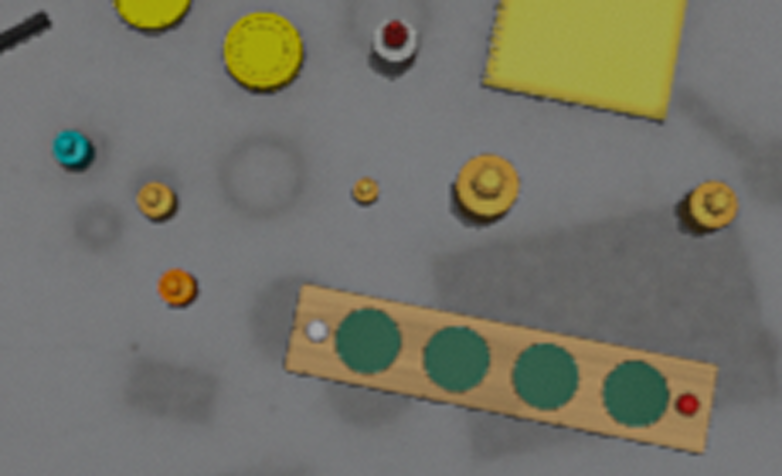

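>>> apply_moves(
  deltas=[0,0,0.976,406,530,-50,0.7,0,0,0.976,406,530,-50,0.7,0,0,0.976,406,530,-50,0.7,0,0,0.976,406,530,-50,0.7,0,0,0.976,406,530,-50,0.7,0,0,0.976,406,530,-50,0.7,0,0,0.976,406,530,-50,0.7,0,0,0.976,406,530,-50,0.7,0,0,0.976,406,530,-50,0.7,0,0,0.976,406,530,-50,0.7],
  newtons=40,
)

```text
t: 1.03
tool_pos: [0.4926, -0.2458, 0.2001]
ee_rot: [0.775, 0.632, -0.0, 0.0]
force: [0.2, -1.1, 0.1]
width: 0.852
grip_force: 0.0
```

>>> apply_moves(
  deltas=[0,0,0,150,196,-20,0.7,0,0,0,150,196,-20,0.7,0,0,0,150,196,-20,0.7,0,0,0,150,196,-20,0.7,0,0,0,150,196,-20,0.7,0,0,0,150,196,-20,0.7,0,0,0,150,196,-20,0.7,0,0,0,150,196,-20,0.7,0,0,0,150,196,-20,0.7],
)

```text
t: 1.78
tool_pos: [0.6418, -0.0516, 0.1796]
ee_rot: [0.775, 0.632, -0.0, -0.0]
force: [0.1, -0.6, 0.4]
width: 0.845
grip_force: 0.0
```

```bash
cat >> h.py <<'E'
def measure(names,fn=None):
    """wrist look: weights by knob-free body centroid method: use knob top circle + body side rays"""
    im=snap('wrist',fn); s=bot.read_state(); print('tool',s['tool_pos'].round(4))
    hsv=cv2.cvtColor(im['pixels'],cv2.COLOR_RGB2HSV)
    g=cv2.inRange(hsv,(60,60,20),(95,255,200)); br=cv2.inRange(hsv,(10,100,40),(30,255,255))
    G=dict(a=(.529,.0456),b=(.5148,-.023),c=(.5009,-.0918),d=(.4869,-.1602))
    for n in names:
        if n in G:
            p=proj(im,[[*G[n],.014]])[0]; m=g
        else:
            p=proj(im,[[*W[n][:2],W[n][2]/2]])[0]; m=br
        nn,l,st,ce=cv2.connectedComponentsWithStats(m)
        ok=[i for i in range(1,nn) if st[i,4]>150]
        i=min(ok,key=lambda i:np.hypot(*(ce[i]-p)))
        cs,_=cv2.findContours((l==i).astype(np.uint8),cv2.RETR_EXTERNAL,cv2.CHAIN_APPROX_NONE)
        c=max(cs,key=len).reshape(-1,2).astype(float)
        if n in G:
            q=cast(im,cv2.convexHull(c.astype(np.float32)).reshape(-1,2),.014)[:,:2]
            (x,y),r=cv2.minEnclosingCircle((q*1000).astype(np.float32)); 
            print('pad',n,st[i],'centroid',cast(im,[ce[i]],.014)[0,:2].round(4),'circ',x,y,'dia',2*r)
        else:
            # axis from image: silhouette of predicted cylinder at guess vs seen: shift of extents
            x,y=W[n][:2]; r=W[n][3]; a=np.linspace(0,2*np.pi,60); 
            for _ in range(4):
                P=np.concatenate([np.c_[x+r*np.cos(a),y+r*np.sin(a),np.full(60,z)] for z in (0,W[n][2])]+[np.c_[x+W[n][5]*np.cos(a),y+W[n][5]*np.sin(a),np.full(60,W[n][4]-.003)]])
                e=proj(im,P); d=np.array([(c[:,k].min()+c[:,k].max()-e[:,k].min()-e[:,k].max())/2 for k in (0,1)])
                b=proj(im,[[x,y,.02]]); q=cast(im,b+d,.02)[0]; x,y=q[:2]
            print(n,st[i],'xy',round(x,4),round(y,4),'seen ext',np.ptp(c,0),'exp',np.ptp(e,0).round(1))
W=dict(w1=(.6466,.047,.02,.010,.032,.005),w2=(.6387,.2103,.03,.014,.044,.0065),w3=(.6313,-.2213,.039,.0185,.057,.009),w4=(.6455,-.047,.05,.024,.072,.0115))
E
python3 - <<'E'
from h import *
measure(['w4','b','c'],'w4look.png')
E
```

```text
tool [ 0.6416 -0.0529  0.1799]
w4 [ 234  140   51   59 2299] xy 0.6432 -0.045 seen ext [50. 58.] exp [52.7 60. ]
pad b [ 106  143   49   49 1849] centroid [ 0.5135 -0.0208] circ 513.4439697265625 -21.531585693359375 dia 50.74567413330078
pad c [ 116  208   46   43 1522] centroid [ 0.4995 -0.0894] circ 499.34332275390625 -89.86345672607422 dia 51.234474182128906
```

View pics/w4look.png

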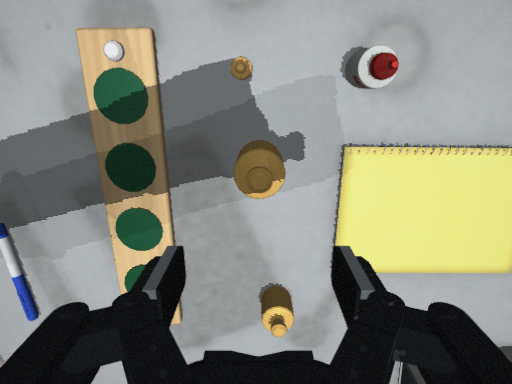

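The picture: w4 at (260,170), w1 at (241,68), w3 at (277,310), pads b/c at (130,167)/(139,229); wrist and top agree within 2.5 mm.

>>> apply_moves(
  deltas=[0,0,0,2.5,7,-40,0.7,0,0,0,2.5,7,-80,0.7,0,0,0,2.5,7,-120,0.7,0,0,0,2.5,7,-150,0.7,0,0,0,2.5,7,-168,0.7,0,0,0,2.5,7,-168,0.7,0,0,0,2.5,7,-168,0.7,0,0,0,2.5,7,-168,0.7],
)

```text
t: 2.5
tool_pos: [0.6456, -0.0457, 0.0143]
ee_rot: [0.775, 0.632, 0.001, 0.001]
force: [0.7, 0.1, 0.4]
width: 0.849
grip_force: 0.0
```

Well placed; close, then lift.

>>> apply_moves(
  deltas=[0,0,0,0,0,0,-0.2,0,0,0,0,0,0,-0.2,0,0,0,0,0,0,-0.2,0,0,0,0,0,0,-0.2,0,0,0,0,0,0,-0.2,0,0,0,0,0,0,-0.2,0,0,0,0,0,0,-0.2],
  newtons=50,
)

```text
t: 3.08
tool_pos: [0.6456, -0.0447, 0.0146]
ee_rot: [0.775, 0.632, 0.001, 0.001]
force: [-3.2, -0.4, 8.2]
width: 0.541
grip_force: 52.2
```

>>> apply_moves(
  deltas=[0,0,0,0,0,10,-0.2,0,0,0,0,0,30,-0.2,0,0,0,0,0,60,-0.2,0,0,0,0,0,60,-0.2,0,0,0,0,0,60,-0.2],
)

```text
t: 3.5
tool_pos: [0.6459, -0.0444, 0.0745]
ee_rot: [0.775, 0.632, 0.002, 0.001]
force: [-0.4, 0.0, -5.6]
width: 0.542
grip_force: 53.0
```

Run:
```python
from h import *
im=snap('wrist','w4held.png'); s=bot.read_state(); print(s['tool_pos'],s['width'],s['force'])
measure(['a','b'])
```

```text
[ 0.64443814 -0.04457437  0.07248566] 0.548741880429122 [ 0.24245219 -0.43464067 -6.62001962]
tool [ 0.6436 -0.0446  0.0712]
pad a [   8   72   82   82 5209] centroid [0.5275 0.0482] circ 527.3230590820312 47.11088943481445 dia 51.65306854248047
pad b [  34  182   73   66 3770] centroid [ 0.5137 -0.0205] circ 513.5421142578125 -21.33856964111328 dia 51.57212829589844
```

View pics/w4held.png

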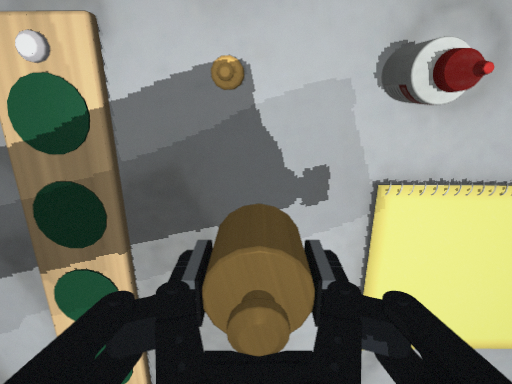

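Picture: w4 held upright between the fingers (knob at about (259,330)), pads a and b clear at (48,112), (70,214). I use the held knob to check the camera bias.

Run:
```python
from h import *
im=snap('wrist'); s=bot.read_state(); t=s['tool_pos']; print(t)
# knob top face: left/right edges ~ (228..292), body left/right (204..314)
for z,uv in [(.1275,(260,330)),(.106,(258.5,282))]:
    print(cast(im,[uv],z+t[2]-.0712)-t)
print(proj(im,[[t[0],t[1],t[2]-.0145+z] for z in (.072,.05)]))
```

```text
[ 0.64319644 -0.04467863  0.07058534]
[[0.00083098 0.00196125 0.0563    ]]
[[0.0012479  0.00662386 0.0348    ]]
[[258.7981578  337.3597514 ]
 [258.75296383 296.83910444]]
```

>>> apply_moves(
  deltas=[0,0,0,-30,23,0,-0.2,0,0,0,-60,47,0,-0.2,0,0,0,-90,71,0,-0.2,0,0,0,-110,87,0,-0.2,0,0,0,-116,91.5,0,-0.2,0,0,0,-116,91.5,0,-0.2,0,0,0,-116,91.5,0,-0.2,0,0,0,-116,91.5,0,-0.2,0,0,0,-116,91.5,0,-0.2],
)

```text
t: 4.4
tool_pos: [0.5292, 0.0457, 0.0718]
ee_rot: [0.775, 0.631, -0.0, -0.0]
force: [-0.4, -0.2, -4.9]
width: 0.544
grip_force: 53.6
```

>>> apply_moves(
  deltas=[0,0,0,-1,1,-20,-0.2,0,0,0,-1,1,-35,-0.2,0,0,0,-1,1,-40,-0.2,0,0,0,-1,1,-42,-0.2,0,0,0,-1,1,-42,-0.2,0,0,0,-1,1,-42,-0.2,0,0,0,-1,1,-42,-0.2],
)

```text
t: 4.98
tool_pos: [0.5283, 0.048, 0.0311]
ee_rot: [0.775, 0.632, 0.001, 0.0]
force: [-0.5, 0.7, -5.4]
width: 0.545
grip_force: 53.5
```

>>> apply_moves(
  deltas=[0,0,0,0,-0.5,-1,-0.2,0,0,0,0,-0.5,-2,-0.2,0,0,0,0,-0.5,-3,-0.2,0,0,0,0,-0.5,-3,-0.2,0,0,0,0,-0.5,-3,-0.2],
)

```text
t: 5.4
tool_pos: [0.528, 0.0474, 0.0285]
ee_rot: [0.775, 0.632, 0.0, 0.001]
force: [-5.8, -1.4, 8.1]
width: 0.545
grip_force: 54.9
```

>>> apply_moves(
  deltas=[0,0,0,0,0,0,0.6,0,0,0,0,0,0,0.6,0,0,0,0,0,0,0.6,0,0,0,0,0,0,0.6,0,0,0,0,0,20,0.6,0,0,0,0,0,50,0.6,0,0,0,0,0,90,0.6,0,0,0,0,0,130,0.6,0,0,0,30,-40,150,0.6,0,0,0,55,-75,150,0.6],
)

```text
t: 6.23
tool_pos: [0.5775, -0.0145, 0.1821]
ee_rot: [0.773, 0.635, 0.004, 0.003]
force: [1.7, 0.5, 0.6]
width: 0.798
grip_force: 0.0
```

>>> apply_moves(
  deltas=[0,0,0,48,-195,0,0.5,0,0,0,48,-195,0,0.5,0,0,0,48,-195,0,0.5,0,0,0,48,-195,0,0.5,0,0,0,48,-195,0,0.5,0,0,0,48,-195,0,0.5,0,0,0,48,-195,0,0.5,0,0,0,48,-195,0,0.5,0,0,0,48,-195,0,0.5],
)

```text
t: 6.98
tool_pos: [0.6232, -0.2101, 0.1762]
ee_rot: [0.774, 0.633, 0.0, -0.0]
force: [0.7, -0.3, 0.9]
width: 0.75
grip_force: 0.0
```

Run:
```python
from h import *
measure(['w3','b','c'],'w3look.png')
im=snap('top','top1.png')
```

```text
tool [ 0.6232 -0.21    0.1763]
w3 [ 248  159   38   45 1332] xy 0.6291 -0.2179 seen ext [37. 44.] exp [39.  46.4]
pad b [ 63   0  56  22 875] centroid [ 0.5105 -0.0368] circ 511.3077087402344 -30.296186447143555 dia 47.6702766418457
pad c [  75   46   55   58 2493] centroid [ 0.4998 -0.0895] circ 499.7018127441406 -90.02713775634766 dia 50.98044204711914
```

View pics/w3look.png

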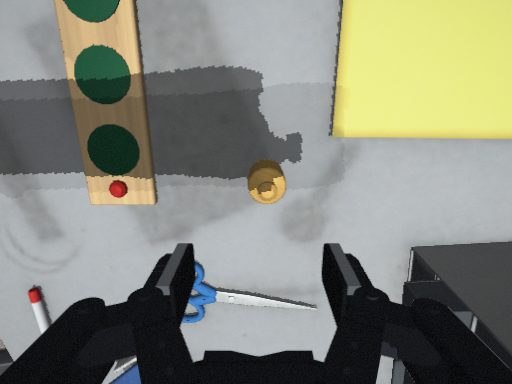

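Picture: w3 at (267,181), board with red stud (118,189) and pad d (113,150), c (102,74). Descend and close on w3.

>>> apply_moves(
  deltas=[0,0,0,6,-8.5,-40,0.4,0,0,0,6,-8.5,-80,0.4,0,0,0,6,-8.5,-120,0.4,0,0,0,6,-8.5,-150,0.4,0,0,0,6,-8.5,-165,0.4,0,0,0,6,-8.5,-165,0.4,0,0,0,6,-8.5,-165,0.4,0,0,0,6,-8.5,-165,0.4],
)

```text
t: 7.75
tool_pos: [0.6304, -0.2203, 0.0132]
ee_rot: [0.775, 0.633, 0.001, 0.001]
force: [1.1, -0.1, 0.8]
width: 0.7
grip_force: 0.0
```

>>> apply_moves(
  deltas=[0,0,0,0,0,0,-0.4,0,0,0,0,0,0,-0.4,0,0,0,0,0,0,-0.4,0,0,0,0,0,0,-0.4,0,0,0,0,0,0,-0.4,0,0,0,0,0,0,-0.4,0,0,0,0,0,0,-0.4],
  newtons=40,
)

```text
t: 8.33
tool_pos: [0.6303, -0.2209, 0.0135]
ee_rot: [0.775, 0.632, 0.001, 0.001]
force: [-1.3, 0.5, 4.8]
width: 0.416
grip_force: 40.5
```

View pics/top1.png

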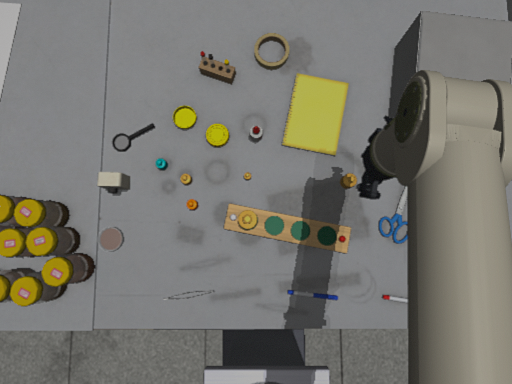

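>>> apply_moves(
  deltas=[0,0,0,0,0,15,-0.4,0,0,0,0,0,40,-0.4,0,0,0,0,0,60,-0.4,0,0,0,-20,34,60,-0.4,0,0,0,-40,68,60,-0.4,0,0,0,-60,102,60,-0.4,0,0,0,-80,136,60,-0.4,0,0,0,-100,170,60,-0.4,0,0,0,-112,190,60,-0.4,0,0,0,-116,197,60,-0.4],
)

```text
t: 9.17
tool_pos: [0.5111, -0.0191, 0.0719]
ee_rot: [0.773, 0.634, 0.0, -0.0]
force: [0.1, 0.8, -2.0]
width: 0.41
grip_force: 40.8
```

>>> apply_moves(
  deltas=[0,0,0,0,0,0,-0.4,0,0,0,0,0,0,-0.4,0,0,0,0,0,0,-0.4],
)

```text
t: 9.42
tool_pos: [0.5139, -0.0255, 0.0715]
ee_rot: [0.776, 0.631, 0.0, 0.001]
force: [0.5, 0.0, -2.1]
width: 0.415
grip_force: 40.8
```

Run:
```python
from h import *
im=snap('wrist','w3held.png')
measure(['c'])
```

```text
tool [ 0.5136 -0.0254  0.0711]
pad c [232 337  53  20 703] centroid [ 0.4886 -0.1429] circ 487.92095947265625 -146.50767517089844 dia 42.89500045776367
```

View pics/w3held.png

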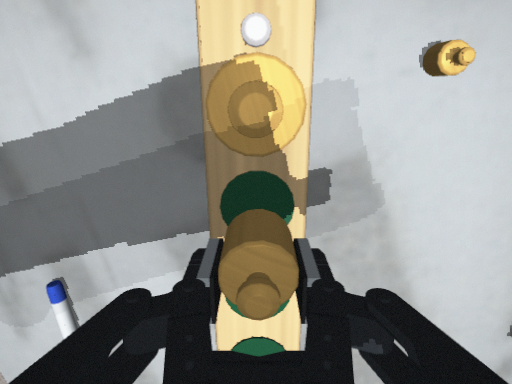

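Picture: w3 held over pad b (pad (257,205) behind it, knob top ≈(259,299)); w4 centred on pad a at (256,105).

Run:
```python
from h import *
im=snap('wrist'); t=bot.read_state()['tool_pos']; print(t)
h=t[2]-.0135
print('knob',cast(im,[(259,300)],h+.0545)[0])
u=[.2005,.98]
for c in [(.5135,-.0209),(.5148,-.023)]:
    print('padb top edge px',proj(im,[[c[0]+.026*u[0],c[1]+.026*u[1],.014]]),'seen (256.5,171)')
print('w3 body bottom far edge seen (260,209): ',cast(im,[(260,209)],h)[0], 'axis = minus .0185*u')
```

```text
[ 0.51349918 -0.02514802  0.07099628]
knob [ 0.51390149 -0.02239131  0.11199628]
padb top edge px [[257.36401447 169.38290102]] seen (256.5,171)
padb top edge px [[259.91804102 171.98943532]] seen (256.5,171)
w3 body bottom far edge seen (260,209):  [ 0.51797782 -0.00628474  0.05749628] axis = minus .0185*u
```

>>> apply_moves(
  deltas=[0,0,0,-0.5,1.5,-20,-0.4,0,0,0,-0.5,1.5,-35,-0.4,0,0,0,-0.5,1.5,-40,-0.4,0,0,0,-0.5,1.5,-42,-0.4,0,0,0,-0.5,1.5,-43,-0.4,0,0,0,-0.5,1.5,-44,-0.4,0,0,0,-0.5,1.5,-44,-0.4,0,0,0,-0.5,1.5,-44,-0.4],
)

```text
t: 10.23
tool_pos: [0.513, -0.0222, 0.0278]
ee_rot: [0.775, 0.632, 0.0, 0.0]
force: [0.2, 0.3, -1.6]
width: 0.413
grip_force: 40.8
```

>>> apply_moves(
  deltas=[0,0,0,0,0,-1.5,-0.4,0,0,0,0,0,-1.5,-0.4,0,0,0,0,0,-1.5,0.3,0,0,0,0,0,-1.5,0.3,0,0,0,0,0,-1.5,0.3,0,0,0,0,0,-1.5,0.3,0,0,0,0,0,20,0.3,0,0,0,0,0,60,0.3,0,0,0,0,0,100,0.3,0,0,0,0,0,135,0.3],
)

```text
t: 11.07
tool_pos: [0.5124, -0.0219, 0.1642]
ee_rot: [0.775, 0.632, 0.0, -0.0]
force: [1.6, 0.5, 0.2]
width: 0.652
grip_force: 0.0
```

>>> apply_moves(
  deltas=[0,0,0,125,222,10,0.1,0,0,0,125,222,10,0.1,0,0,0,125,222,10,0.1,0,0,0,125,222,10,0.1,0,0,0,125,222,10,0.1,0,0,0,125,222,10,0.1,0,0,0,125,222,10,0.1,0,0,0,125,222,10,0.1,0,0,0,125,222,10,0.1,0,0,0,125,222,10,0.1],
)

```text
t: 11.9
tool_pos: [0.6375, 0.1982, 0.1719]
ee_rot: [0.775, 0.632, -0.0, 0.0]
force: [0.5, -0.2, 0.7]
width: 0.554
grip_force: 0.0
```

Run:
```python
from h import *
measure(['w2'],'w2look.png')
snap('top','top2.png')
```

```text
tool [0.6376 0.1978 0.1721]
w2 [241 145  29  33 734] xy 0.6366 0.2119 seen ext [28. 32.] exp [29.8 34.7]
```

View pics/w2look.png

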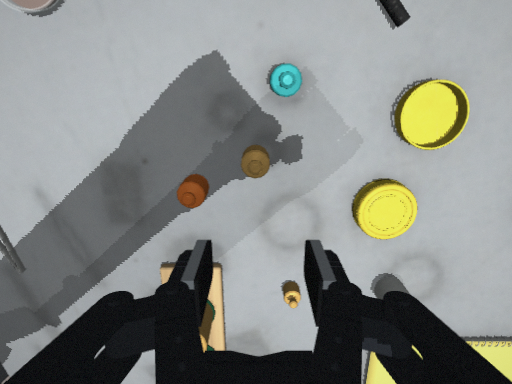

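Picture: brass w2 at (255,161), orange decoy at (193,190) clear of the left finger, turquoise at (286,80). Descend and grip.

>>> apply_moves(
  deltas=[0,0,0,-1,13,-30,0.1,0,0,0,-1,13,-70,0.1,0,0,0,-1,13,-110,0.1,0,0,0,-1,13,-145,0.1,0,0,0,-1,13,-163,0.1,0,0,0,-1,13,-163,0.1,0,0,0,-1,13,-163,0.1,0,0,0,-1,13,-163,0.1],
)

```text
t: 12.67
tool_pos: [0.6379, 0.2127, 0.0115]
ee_rot: [0.775, 0.632, 0.001, 0.001]
force: [-0.3, -0.7, 0.3]
width: 0.55
grip_force: 0.0
```

>>> apply_moves(
  deltas=[0,0,0,0,0,0,-0.6,0,0,0,0,0,0,-0.6,0,0,0,0,0,0,-0.6,0,0,0,0,0,0,-0.6,0,0,0,0,0,0,-0.6,0,0,0,0,0,0,-0.6],
  newtons=30,
)

```text
t: 13.17
tool_pos: [0.638, 0.2132, 0.0119]
ee_rot: [0.775, 0.632, 0.002, 0.001]
force: [-1.3, -0.7, 6.1]
width: 0.309
grip_force: 29.3
```

View pics/top2.png

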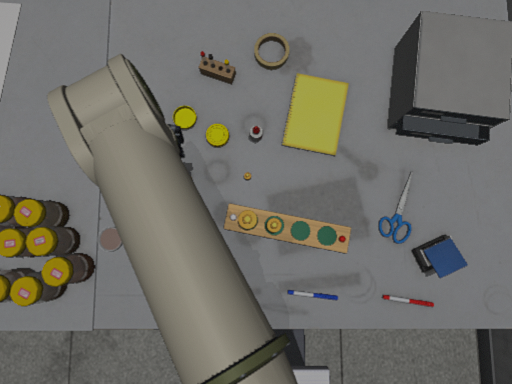

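w3 sits centred on pad b at (274,225), w4 on pad a (248,219). Carry w2 high over them to pad c.

>>> apply_moves(
  deltas=[0,0,0,0,0,15,-0.6,0,0,0,0,0,45,-0.6,0,0,0,0,0,80,-0.6,0,0,0,0,0,110,-0.6,0,0,0,0,0,115,-0.6],
)

```text
t: 13.58
tool_pos: [0.6394, 0.2147, 0.133]
ee_rot: [0.775, 0.632, 0.005, 0.002]
force: [1.5, -0.3, -0.4]
width: 0.311
grip_force: 30.0
```

>>> apply_moves(
  deltas=[0,0,0,-17,-36,0,-0.6,0,0,0,-34,-72,0,-0.6,0,0,0,-51,-110,0,-0.6,0,0,0,-68,-148,0,-0.6,0,0,0,-85,-186,0,-0.6,0,0,0,-102,-224,0,-0.6,0,0,0,-119,-262,0,-0.6,0,0,0,-132,-290,0,-0.6,0,0,0,-137,-301,0,-0.6,0,0,0,-138,-303,0,-0.6],
)

```text
t: 14.42
tool_pos: [0.4973, -0.0942, 0.1253]
ee_rot: [0.777, 0.63, -0.0, 0.001]
force: [0.4, -0.3, -1.5]
width: 0.31
grip_force: 30.0
```

>>> apply_moves(
  deltas=[0,0,0,0,0,-25,-0.6,0,0,0,0,0,-50,-0.6,0,0,0,0,0,-60,-0.6,0,0,0,0,0,-60,-0.6,0,0,0,0,0,-60,-0.6],
)

```text
t: 14.83
tool_pos: [0.4988, -0.0891, 0.0646]
ee_rot: [0.774, 0.633, 0.0, -0.0]
force: [-0.2, 0.1, -0.8]
width: 0.307
grip_force: 30.0
```

Run:
```python
from h import *
snap('wrist','w2held.png'); print(bot.read_state()['tool_pos'])
```

```text
[ 0.4994294  -0.08937184  0.06531806]
```

View pics/w2held.png

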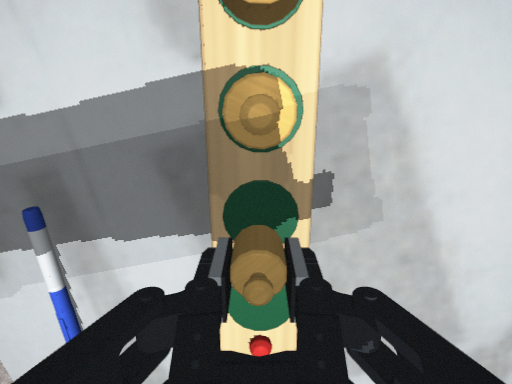

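Picture: w2 held over pad c (pad at (260,212)), w3 centred on pad b at (260,108), red stud (260,346).

Run:
```python
from h import *
im=snap('wrist'); t=bot.read_state()['tool_pos']; print(t)
u=np.array([.2005,.98]); h=t[2]-.0117
print('body axis',cast(im,[(259,226)],h)[0,:2]-.014*u,'knob',cast(im,[(258,288)],h+.042)[0,:2])
print('pad c far edge',cast(im,[(260,181)],.014)[0,:2]-.026*u)
# w3 vs pad b: outlines seen
print('pad b edges',[(cast(im,[p],.014)[0,:2]).round(4) for p in [(260.5,65),(260.5,151.5)]])
```

```text
[ 0.49968922 -0.08962871  0.06559472]
body axis [ 0.49854912 -0.09275801] knob [ 0.49888449 -0.08816304]
pad c far edge [ 0.49965571 -0.09135341]
pad b edges [array([0.5191, 0.0031]), array([ 0.509 , -0.0468])]
```

>>> apply_moves(
  deltas=[0,0,0,0.5,0,-20,-0.6,0,0,0,0.5,0,-33,-0.6,0,0,0,0.5,0,-38,-0.6,0,0,0,0.5,0,-39,-0.6,0,0,0,0.5,0,-40,-0.6,0,0,0,0.5,0,-41,-0.6,0,0,0,0.5,0,-41,-0.6,0,0,0,0.5,0,-41,-0.6],
)

```text
t: 15.6
tool_pos: [0.4994, -0.0901, 0.0258]
ee_rot: [0.775, 0.632, -0.0, 0.001]
force: [-9.5, 1.7, 17.8]
width: 0.308
grip_force: 31.9
```

>>> apply_moves(
  deltas=[0,0,0,0,0,1,-0.6,0,0,0,0,0,1,0.1,0,0,0,0,0,1,0.1,0,0,0,0,0,1,0.1,0,0,0,0,0,1,0.1,0,0,0,0,0,20,0.1,0,0,0,0,0,60,0.1,0,0,0,0,0,100,0.1,0,0,0,0,0,130,0.1,0,0,0,0,0,140,0.1],
)

```text
t: 16.43
tool_pos: [0.5014, -0.0902, 0.1683]
ee_rot: [0.775, 0.632, 0.002, 0.003]
force: [0.9, 0.2, 0.5]
width: 0.548
grip_force: 0.0
```

>>> apply_moves(
  deltas=[0,0,0,146,130,0,0,0,0,0,146,130,0,0,0,0,0,146,130,0,0,0,0,0,146,130,0,0,0,0,0,146,130,0,0,0,0,0,146,130,0,0,0,0,0,146,130,0,0,0,0,0,146,130,0,0],
)

```text
t: 17.1
tool_pos: [0.6445, 0.0394, 0.1621]
ee_rot: [0.775, 0.632, -0.001, -0.0]
force: [-0.2, -0.0, 0.3]
width: 0.501
grip_force: 0.0
```

Run:
```python
from h import *
measure(['w1'],'w1look.png')
```

```text
tool [0.6444 0.0385 0.1625]
w1 [248 155  20  23 361] xy 0.6449 0.0486 seen ext [19. 22.] exp [21.1 24.9]
```

View pics/w1look.png

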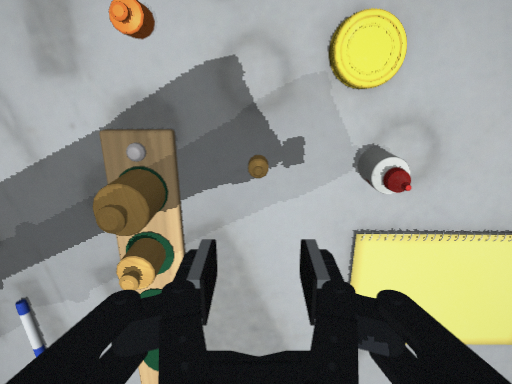

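Picture: w1 at (258,166), w4/w3 standing on the board at (130,205)/(140,265), dropper untouched. Grip w1.

>>> apply_moves(
  deltas=[0,0,0,0.5,10,-30,0,0,0,0,0.5,10,-70,0,0,0,0,0.5,10,-110,0,0,0,0,0.5,10,-142,0,0,0,0,0.5,10,-157,0,0,0,0,0.5,10,-157,0,0,0,0,0.5,10,-157,0,0,0,0,0.5,10,-157,0],
)

```text
t: 17.82
tool_pos: [0.6466, 0.0491, 0.0082]
ee_rot: [0.775, 0.632, 0.001, 0.001]
force: [-0.0, 1.0, 0.7]
width: 0.497
grip_force: 0.0
```

>>> apply_moves(
  deltas=[0,0,0,0,0,0,-0.8,0,0,0,0,0,0,-0.8,0,0,0,0,0,0,-0.8,0,0,0,0,0,0,-0.8,0,0,0,0,0,0,-0.8,0,0,0,0,0,0,-0.8],
  newtons=25,
)

```text
t: 18.32
tool_pos: [0.6468, 0.0498, 0.0083]
ee_rot: [0.775, 0.632, 0.001, 0.001]
force: [-1.1, -0.9, 8.1]
width: 0.218
grip_force: 24.3
```

>>> apply_moves(
  deltas=[0,0,0,0,0,15,-0.8,0,0,0,0,0,45,-0.8,0,0,0,0,0,80,-0.8,0,0,0,0,0,110,-0.8,0,0,0,0,0,115,-0.8],
)

```text
t: 18.73
tool_pos: [0.6487, 0.0507, 0.1286]
ee_rot: [0.775, 0.632, 0.004, 0.003]
force: [0.7, -0.2, -0.6]
width: 0.214
grip_force: 24.7
```

>>> apply_moves(
  deltas=[0,0,0,-22,-29,0,-0.8,0,0,0,-45,-58,0,-0.8,0,0,0,-68,-88,0,-0.8,0,0,0,-91,-118,0,-0.8,0,0,0,-114,-148,0,-0.8,0,0,0,-137,-178,0,-0.8,0,0,0,-154,-200,0,-0.8,0,0,0,-160,-207,0,-0.8,0,0,0,-160,-207,-20,-0.8,0,0,0,-160,-207,-45,-0.8],
)

```text
t: 19.57
tool_pos: [0.4871, -0.1587, 0.0782]
ee_rot: [0.776, 0.631, 0.001, 0.003]
force: [1.4, 0.8, 0.1]
width: 0.222
grip_force: 24.7
```

>>> apply_moves(
  deltas=[0,0,0,0,0,-20,-0.8,0,0,0,0,0,-25,-0.8,0,0,0,0,0,-25,-0.8,0,0,0,0,0,-25,-0.8],
)

```text
t: 19.9
tool_pos: [0.4861, -0.1568, 0.0519]
ee_rot: [0.775, 0.633, 0.0, 0.0]
force: [0.7, 0.6, 0.3]
width: 0.213
grip_force: 24.7
```

Run:
```python
from h import *
snap('wrist','w1held.png'); print(bot.read_state()['tool_pos'])
```

```text
[ 0.48653277 -0.15698722  0.05238568]
```

View pics/w1held.png

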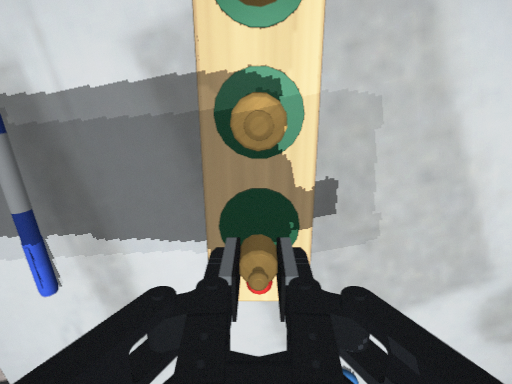

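Picture: w1 over pad d (pad (259,222), red stud just beyond at (260,288)); w2 on pad c at (259,122).

Run:
```python
from h import *
im=snap('wrist'); t=bot.read_state()['tool_pos']; print(t)
u=np.array([.2005,.98]); h=t[2]-.0083
print('w1 body',cast(im,[(259,235.5)],h)[0,:2]-.010*u,'knob',cast(im,[(259,280)],h+.030)[0,:2])
print('pad d far edge',cast(im,[(259,188)],.014)[0,:2]-.026*u)
print('pad c',cast(im,[(259,66),(259,158)],.014)[:,:2].mean(0),'w2 rim',cast(im,[(259,92),(259,152)],.044)[:,:2].round(4),'knob',cast(im,[(259,123)],.056))
```

```text
[ 0.48666799 -0.1571293   0.05257523]
w1 body [ 0.48563834 -0.16044904] knob [ 0.48603474 -0.1578187 ]
pad d far edge [ 0.48598007 -0.15943044]
pad c [ 0.50002317 -0.09057257] w2 rim [[ 0.5024 -0.0783]
 [ 0.4967 -0.106 ]] knob [[ 0.49974824 -0.09089478  0.056     ]]
```

>>> apply_moves(
  deltas=[0,0,0,0,0,-15,-0.8,0,0,0,0,0,-25,-0.8,0,0,0,0,0,-28,-0.8,0,0,0,0,0,-29,-0.8,0,0,0,0,0,-30,-0.8,0,0,0,0,0,-30,-0.8,0,0,0,0,0,-30,-0.8],
)

```text
t: 20.58
tool_pos: [0.4851, -0.1571, 0.0222]
ee_rot: [0.775, 0.632, -0.001, -0.0]
force: [-6.2, 1.3, 10.9]
width: 0.217
grip_force: 25.8
```

Contact; release, rise and back off to the side.

>>> apply_moves(
  deltas=[0,0,0,0,0,0.5,-0.8,0,0,0,0,0,0.5,0,0,0,0,0,0,0.5,0,0,0,0,0,0,0.5,0,0,0,0,0,0,0.5,0,0,0,0,0,0,20,0,0,0,0,0,0,60,0,0,0,0,0,0,100,0,0,0,0,0,0,140,0,0,0,0,0,0,160,0],
)

```text
t: 21.42
tool_pos: [0.4872, -0.1573, 0.1862]
ee_rot: [0.775, 0.632, 0.002, 0.002]
force: [1.6, -0.3, -0.2]
width: 0.495
grip_force: 0.0
```

>>> apply_moves(
  deltas=[0,0,0,60,-170,0,0,0,0,0,60,-170,0,0,0,0,0,60,-170,0,0,0,0,0,60,-170,0,0,0,0,0,60,-170,0,0,0,0,0,60,-170,0,0,0,0,0,60,-170,0,0,0,0,0,60,-170,0,0],
)

```text
t: 22.08
tool_pos: [0.5456, -0.3257, 0.1808]
ee_rot: [0.774, 0.633, 0.0, -0.001]
force: [-0.2, 0.4, -0.0]
width: 0.494
grip_force: 0.0
```

Run:
```python
from h import *
im=snap('top')
a=cv2.resize(im['pixels'][120:260,140:370],None,fx=3.4,fy=3.4,interpolation=cv2.INTER_CUBIC)
cv2.imwrite('pics/final.png',a[:,:,::-1])
hsv=cv2.cvtColor(im['pixels'],cv2.COLOR_RGB2HSV); br=cv2.inRange(hsv,(19,140,90),(27,255,255))
for p,z in zip([(.529,.0456),(.5148,-.023),(.5009,-.0918),(.4869,-.1602)],(.072,.057,.044,.032)):
    print('expected knob px',proj(im,[[*p,.014+z]]).round(1))
s=bot.read_state(); print(s['t'],s['tool_pos'])
```

```text
expected knob px [[246.9 218.3]]
expected knob px [[274.9 224.3]]
expected knob px [[302.3 229.9]]
expected knob px [[328.9 235.4]]
22.1333 [ 0.54573088 -0.32538143  0.18116266]
```

View pics/final.png

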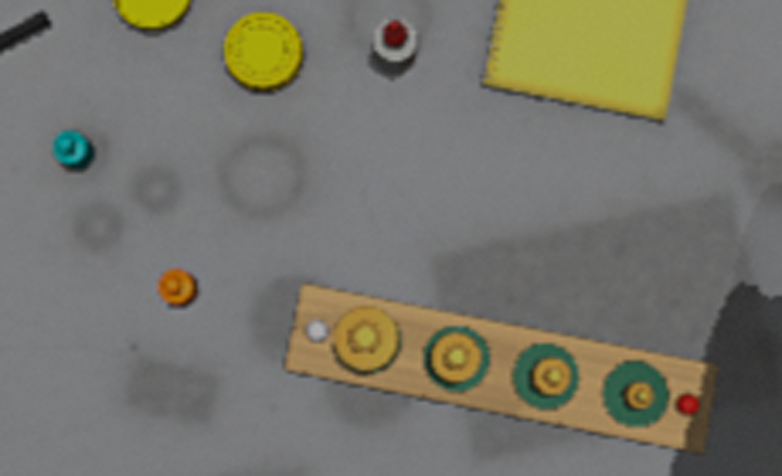

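All four knobs show at the expected pixels ((247,219), (274,225), (303,231), (328.5,236); within about 2 mm), and the dropper has not moved.

```bash
python3 -c "
from station import bot
print(bot.close_job())"
```

```text
the job is handed in; nothing more can be done
None
```

The four brass weights stand upright, each within about 2 mm of its pad's middle, running from the smallest by the red stud (pad_d) up to the largest (pad_a); all are released, the dropper bottle is untouched, and the job was handed in at about 22 s.

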